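Open the sketch box and hold its lid at the balance point

ROBOT

A 6-joint arm with a two-finger parallel gripper is mounted at the origin on the work surface. World frame = base frame: x ahead of the robot, y to its left, z up, the work surface at z = 0. Lengths are in m, angles in rad, forces in N, time in s.
With the tool pointing down it reaches from about 0.4 to 0.825 m from the base axis. Payload 7 kg.
Tool frame: the origin (TCP) lies at the very end of the fingers, on their centre line; the grasp point (between the pads) lies 19 mm behind it (tcp_to_grasp is the distance from the TCP to the grasp point, in m); x points along the fingers, z is the direction in which the jaws open and shut, and the axes are right-handed (so a half turn about x gives the same grasp; the last joint's range is limited). The gripper opens to 88 mm and grips with 3 to 60 N. Pads are 19 mm wide; open, the fingers measure 130 mm over their backs; the gripper's body (78 mm by 193 mm) begins 47 mm behind the grasp point.
Start: joints at [1.483, 0.359, 0.012, 0, -1.224, -0.288], TCP at [0.248, 0.628, 0.194] pointing down, gripper open.
Joint ranges: [-3.07, 3.07], [-1.43, 2.12], [-1.02, 1.25], [-3.03, 1.67], [-3.05, -0], [-3.03, 3.03]. Speed limits (rad/s): [2.39, 2.39, 3.01, 3.14, 3.14, 3.14].

INTERFACE

Orientations are given as [roll, pitch, yaw] about the fixed x, y, z axes, in that order (R = Rz(yaw) Ry(pitch) Rx(roll)).
In Python, from station import get_state, grab_frame, job_done, tcp_to_grasp gives the robot as it stands. The module is installed in compiled form; this text tells all that it offers.
- The arm moves only by the shell command python3 -m crank 'ROWS' [FORCE]. ROWS is JSON, a list of rows, each a list of 7 numbers: the shift along the tool's x, y, z in m, then the turn, a rotation vector about the tool's x, y, z in rad, then the opening, from 0 (shut) to 1 (fully open). In form: [[x, y, z, wx, wy, wz, fingers], ...]. A call has 1 to 10 rows; each row is the pose to reach, as a shift and turn from the pose commanded when the call began, along the tool's axes at that moment; what a row does not reach only later rows make up. A row lasts 1/8 s, in which the tool goes at most 62.5 mm and 10.7 degrees, less where a joint would pass 70% of its speed; a pose out of reach is approached as far as the arm can. A call with a gripper value outside its range is refused whole. The fingers move at their own pace and stop on an object; FORCE is the grip in N (left out, the last holds). Time passes only in rows, so rows that repeat a pose let the fingers close. It gives the time, the measured TCP pose, the force and the opening at its end, in the units of the state.
- get_state(): the state, without advancing time (a new reading comes with each control period).
- grab_frame(name): name is "scene" or "side" or "wrist"; returns a dict with "pixels" (420x560x3 uint8, red, green, blue), "vfov" (degrees; the focal length in pixels is half the picture's height over the tangent of half this angle, whatever the lens; pixels are square), "cx", "cy" (the principal point, pixels), "extrinsics" (4x4, takes a point from world to camera coordinates). Camera axes: x right, y up, looking along -z (the intrinsics and any distortion apply to the point x, -y, -z); pixel columns grow to the right and rows downward; lengths in m; the calibration is good to about 2 mm. A picture is of the moment at which its call begins. There is no depth.
- job_done(): hands the job in, once; it reports no verdict.
The state is a dict: "t": time; "q": joint angles; "qd": joint speeds; "joint_efforts": joint torques, N m; "eef_pos": TCP position; "ee_rot": TCP orientation; "force": force on the tool from outside, world axes, zero at the start; "moment": the same for the moment, N m; "width": finger opening in m.
Only numpy, scipy, OpenCV 4.12 (cv2) and the standard library are available. Lean on these libraries where they do the work, as an engineer would, in place of code of your own. Each camera call takes 0.05 s, during which the arm holds its last target.

TASK

The wooden sketch box needs a new lid stay fitted. Swing the brass hasp off the lid's catch, up and over towards the robot until it lies back on its own, and only then lift the lid by its steel handle to its balance point, where it would fall neither shut nor open, never letting it drop shut or tip over backwards. Finish while still gripping the handle and holding the lid still there; leave everything else on the table where it is.

Things in the scene. Friction and masses are not known exactly. Their poses are not given: they have to be found in the camera images.
- sketch_box: Wooden sketch box, fixed. Case 150 (x) x 260 (y) x 55 mm high, hollow lid of the same outline 35 mm deep: 90 mm high shut. Origin: underside centre; x points from the robot's side to the hinge side, z up. In this frame, shut (mm): lid hinge line along y at x 75, z 55; handle at -53, 30, 128; hasp hinge along y at -81, -70, 94 on a brass bracket on the near face; hasp loop at -21, -70, 124.
- lid (a joint): Lid angle, rad: 0 shut, grows as the near edge rises and swings away from the robot, stop at 2.0. Free hinge, no friction or catch: the lid (0.3 to 0.6 kg) falls shut below its balance point and open beyond it. Its centre of mass lies 79 mm from the hinge along the lid and 28 mm above the hinge plane, so it balances before upright, at 1.23 rad (70 degrees), whatever its mass.
- lid_hinge (a point): Middle of the lid's hinge line, on the far upper edge of the case, 55 mm above the table; axes as the box. The hinge line runs along the box's y.
- lid_handle (a point): Middle of the lid's steel handle, on the bar's axis: a U of 10 mm round bar, grip 100 mm long along the box's y, its axis 38 mm above the lid's top and 22 mm behind its near edge. It lies 128 mm from the hinge line along the lid and 73 mm above the hinge plane, and turns with the lid; the round bar can turn between finger pads.
- hasp (a joint): Hasp angle, rad: 0 = flat over the lid, the catch (small brass staple on the lid) in its slot; grows as its free end rises and swings over towards the robot, stop at 2.1. Free hinge, 60 g: beyond about 1.37 it falls over to the stop by itself, before that it falls back on the catch. It does not physically lock the lid: the lid must simply not be raised before it is off.
- hasp_hinge (a point): Middle of the hasp's hinge line, on top of the bracket on the near face, 94 mm above the table; axes as the box. The hinge line runs along the box's y.
- hasp_loop (a point): Middle of the top bar of the finger loop at the hasp's free end, on the bar's axis; turns with the hasp. The hasp is a brass strap 66 x 32 x 4 mm; the loop is an upright U of 8 mm round bar, 36 mm wide, top bar along the box's y, 30 mm above the strap and 60 mm along it from the hinge line. Hasp shut: 124 mm above the table.
- jar: Closed glass jar, 76 mm wide, 105 mm high, standing left of the box; bystander. Origin: centre of its underside.
- tube_a: White paint tube, 117 x 30 x 20 mm, lying in front of the box; bystander. Origin: underside centre.
- tube_b: Bare metal paint tube, 117 x 30 x 20 mm, lying right of the box; bystander. Origin: underside centre.
- pencil_case: Black open pencil case, 75 x 200 x 62 mm, right of the box; bystander. Origin: underside centre.
- paint_tin: White watercolour palette, 85 x 190 x 17 mm, left of the box; bystander. Origin: underside centre.
- clay_block: Earth-coloured block of clay, 70 x 50 x 30 mm, in front of the box on the right; bystander. Origin: underside centre.

How it is judged:
By the outcome, as a careful person would: the job done as asked, in the order asked, and still so for the second after the job is handed in, while the arm keeps its last pose, push and grip.
It also fails if it takes over 50 s, if anything falls off the work surface, if the arm or the gripper's body presses on something with over 40 N, if the wrist force passes 120 N, or if a joint passes its speed limit or range.

## Working session

There is one attempt and no reset: what is moved stays moved. The work goes in short steps, Python scripts to look and compute and a shell command to move; the robot and the scene stay as the last step left them, time stands still between calls to the robot, and variables do not carry over. Pictures are saved under pics/ and viewed, and the job is handed in when it is done.

```bash
mkdir -p pics; ls; cat > h.py <<'E'
import numpy as np, cv2
from station import get_state, grab_frame, job_done, tcp_to_grasp
def snap(n,f):
    d=grab_frame(n); cv2.imwrite(f'pics/{f}.png',d['pixels'][:,:,::-1]); np.save(f'pics/{f}.npy',d,allow_pickle=True); return d
def load(f): return np.load(f'pics/{f}.npy',allow_pickle=True).item()
def F(d): return d['pixels'].shape[0]/2/np.tan(np.radians(d['vfov'])/2)
def ray(d,u,v):
    f=F(d);E=np.array(d['extrinsics']);c=np.array([(u-d['cx'])/f,-(v-d['cy'])/f,-1])
    R=E[:3,:3];o=-R.T@E[:3,3];r=R.T@c;return o,r/np.linalg.norm(r)
def onz(d,u,v,z):
    o,r=ray(d,u,v);return o+r*(z-o[2])/r[2]
def proj(d,p):
    E=np.array(d['extrinsics']);c=E[:3,:3]@np.array(p)+E[:3,3];f=F(d)
    return np.array([d['cx']+f*c[0]/-c[2],d['cy']-f*c[1]/-c[2]])
E
python3 - <<'E'
from h import *
for n in ['scene','side','wrist']:
    d=snap(n,n+'0'); print(n,[k for k in d],d['vfov'],d['cx'],d['cy'],ray(d,280,210), {k:v for k,v in d.items() if k not in('pixels','extrinsics')})
print(get_state(),tcp_to_grasp)
E
```

```text
pics
scene ['pixels', 'vfov', 'cx', 'cy', 'extrinsics'] 45.16262828591739 277.5016347221502 214.07618075286305 (array([1.07747365, 0.96788214, 0.89689612]), array([-0.41769033, -0.69996465, -0.57929637])) {'vfov': 45.16262828591739, 'cx': 277.5016347221502, 'cy': 214.07618075286305}
side ['pixels', 'vfov', 'cx', 'cy', 'extrinsics'] 45.72105198542849 281.8261096337584 208.64169309182552 (array([ 0.3664892 , -0.59186027,  0.87837051]), array([ 0.17644597,  0.62295704, -0.76209668])) {'vfov': 45.72105198542849, 'cx': 281.8261096337584, 'cy': 208.64169309182552}
wrist ['pixels', 'vfov', 'cx', 'cy', 'extrinsics'] 61.75072930117358 285.82422465699256 204.412595191015 (array([0.31695102, 0.59947885, 0.38344538]), array([-0.26509356,  0.11881284, -0.95687455])) {'vfov': 61.75072930117358, 'cx': 285.82422465699256, 'cy': 204.412595191015}
{'t': 0.15, 'q': array([ 1.48310530e+00,  3.59215118e-01,  1.12716871e-02, -2.09718523e-04,
       -1.22409144e+00, -2.88080433e-01]), 'qd': array([-0.00013058, -0.00352593,  0.00353816,  0.00078922,  0.00083482,
       -0.0006122 ]), 'joint_efforts': array([-3.63232775e-04, -5.83275712e+01,  2.93292314e+01,  7.00121731e+00,
        8.85014771e-03, -9.95330674e-05]), 'eef_pos': array([0.24762675, 0.62750739, 0.19325174]), 'ee_rot': array([ 0.13022566,  1.56954218, -1.81641351]), 'force': array([ 0.66204538,  0.4453342 , -0.2996262 ]), 'moment': array([ 0.00325739,  0.01121125, -0.05605907]), 'width': 0.08802494875215097} 0.0188
```

View pics/scene0.png

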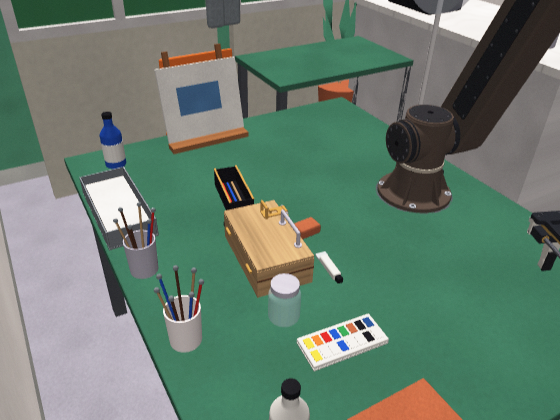

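View pics/side0.png

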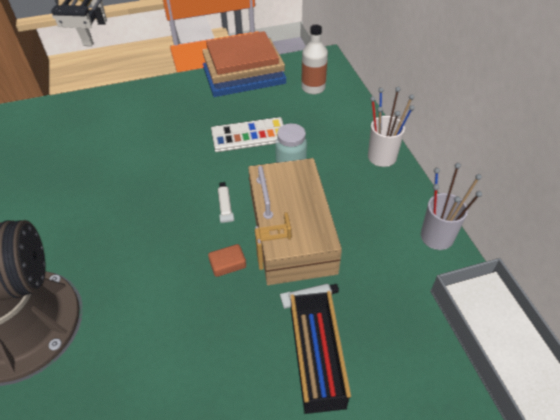

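View pics/wrist0.png

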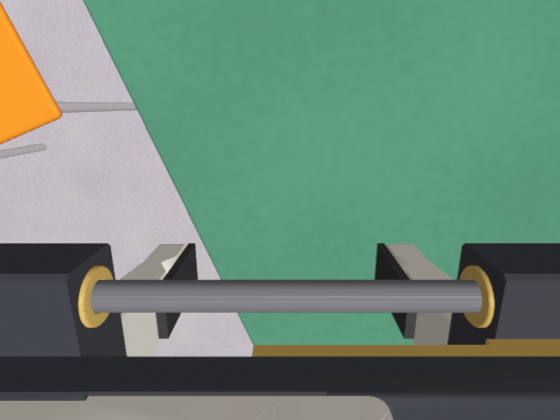

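```bash
python3 - <<'E'
from h import *
a=load('scene0')['pixels'][190:300,210:330];b=load('side0')['pixels'][155:285,235:350]
cv2.imwrite('pics/za.png',cv2.resize(a,None,fx=6,fy=5.4,interpolation=2)[:,:,::-1]) if 0 else cv2.imwrite('pics/za.png',cv2.resize(a,None,fx=5,fy=5,interpolation=2)[:,:,::-1])
cv2.imwrite('pics/zb.png',cv2.resize(b,None,fx=4.5,fy=4.5,interpolation=2)[:,:,::-1])
for n in ['scene0','side0']:
    d=load(n); print(n,proj(d,[0,0,0]),proj(d,[.248,.628,.194]))
E
```

```text
scene0 [412.40106007 192.31316494] [551.91769286 298.42042992]
side0 [ 18.44030281 323.09073473] [100.38607905  44.64408548]
```

View pics/za.png

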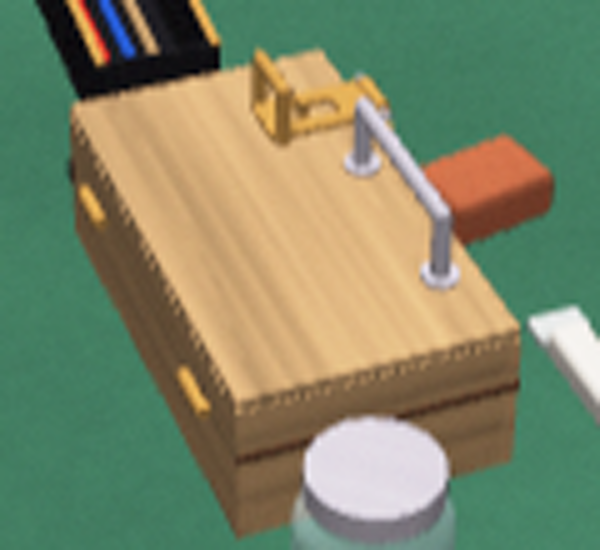

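View pics/zb.png

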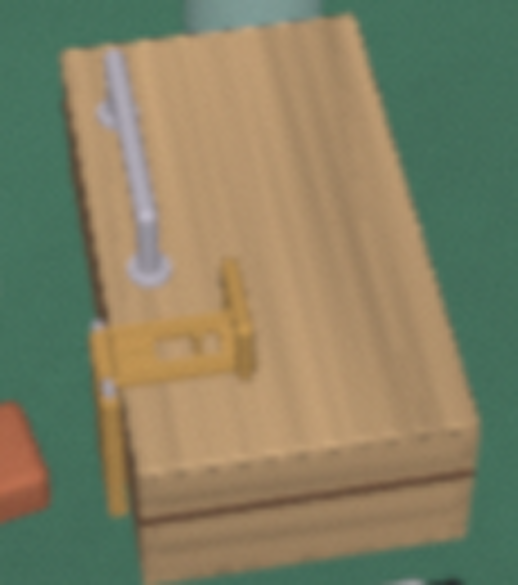

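```bash
cat > loc.py <<'E'
from h import *
C={'scene0':[(313.6,256),(257.6,271),(225,211.6),(274,200.4)],'side0':[(249.4,166.1),(313.2,158.3),(341,250.1),(265.4,260.6)]}
loc=np.array([[-75,130],[75,130],[75,-130],[-75,-130]])/1000
for n,c in C.items():
    d=load(n); P=np.array([onz(d,*q,.09)[:2] for q in c])
    print(n,P.round(4).tolist(),[round(np.linalg.norm(P[i]-P[(i+1)%4]),4) for i in range(4)])
    m=P.mean(0); A=(P-m); th=np.arctan2(np.sum(loc[:,0]*A[:,1]-loc[:,1]*A[:,0]),np.sum(loc*A)); print(m,th)
    Rm=np.array([[np.cos(th),-np.sin(th)],[np.sin(th),np.cos(th)]])
    print('resid',((loc@Rm.T)-A).round(4).tolist())
# triangulate
def tri(a,b):
    d,e=load('scene0'),load('side0')
    (o,r),(p,s)=ray(d,*a),ray(e,*b)
    k=np.linalg.lstsq(np.c_[r,-s],p-o,rcond=None)[0]
    x,y=o+r*k[0],p+s*k[1]; return (x+y)/2,np.linalg.norm(x-y)
for a,b in zip(*C.values()): print(tri(a,b))
print('handle near end/right end', tri((210+440/5,190+210/5),(235+115/4.5,155+55/4.5)),tri((210+362/5,190+107/5),(235+147/4.5,155+212/4.5)))
print('loop', tri((210+262/5,190+55/5),(235+231/4.5,155+263/4.5)),tri((210+285/5,190+82/5),(235+247/4.5,155+325/4.5)))
E
python3 loc.py
```

```text
scene0 [[0.5197, 0.2003], [0.6658, 0.1833], [0.6325, -0.071], [0.4874, -0.0558]] [np.float64(0.1471), np.float64(0.2565), np.float64(0.1459), np.float64(0.2581)]
[0.57633505 0.0642159 ] -0.12361632860148479
resid [[-0.0018, 0.0021], [0.001, 0.0007], [0.0023, -0.003], [-0.0015, 0.0002]]
side0 [[0.5204, 0.197], [0.6654, 0.1781], [0.6329, -0.0803], [0.486, -0.0608]] [np.float64(0.1462), np.float64(0.2605), np.float64(0.1482), np.float64(0.26)]
[0.5761716  0.05849905] -0.1293143490842382
resid [[-0.0018, 0.0001], [0.0019, -0.0004], [0.0009, 0.0002], [-0.001, 0.0]]
(array([0.5198093 , 0.19890314, 0.08868735]), np.float64(0.001965344444881906))
(array([0.66548723, 0.18079023, 0.08771946]), np.float64(0.0017797638878969879))
(array([ 0.63223524, -0.07698984,  0.08614127]), np.float64(0.004235155180625869))
(array([ 0.48600671, -0.05893458,  0.08757125]), np.float64(0.0008577142956040599))
handle near end/right end (array([0.5336037 , 0.14526218, 0.13166043]), np.float64(0.0010440397822921983)) (array([0.52188201, 0.04823138, 0.12891221]), np.float64(0.0010923408119698512))
loop (array([ 0.54953332, -0.00249419,  0.14061963]), np.float64(0.00691387106030429)) (array([ 0.54281041, -0.0113786 ,  0.11391274]), np.float64(0.014797228909887255))
```

```bash
cat >> h.py <<'E'
from scipy.spatial.transform import Rotation as Ro
yaw=-.127; BX=np.array([np.cos(yaw),np.sin(yaw),0]); BY=np.array([-np.sin(yaw),np.cos(yaw),0]); BZ=np.array([0,0,1.]); B0=np.array([.576,.061,0])
def box(x,y,z): return B0+BX*x+BY*y+BZ*z
def cur():
    s=get_state(); return s['eef_pos'],Ro.from_euler('xyz',s['ee_rot']).as_matrix()
def tool(tilt,sgn):  # tool x down, tilted by 'tilt' so fingers point towards +box x
    x=-BZ*np.cos(tilt)+BX*np.sin(tilt); z=sgn*(BX*np.cos(tilt)+BZ*np.sin(tilt)); return np.c_[x,np.cross(z,x),z]
def row(p,R,frm=None):
    p0,R0=frm or cur(); return np.r_[R0.T@(np.array(p)-p0),Ro.from_matrix(R0.T@R).as_rotvec()].round(4)
E
python3 - <<'E'
from h import *
p,R=cur();print(R.round(3));print(box(-53,30,128) if 0 else box(-.053,.03,.128),box(-.021,-.07,.124),box(-.081,-.07,.094))
for s in(1,-1):
  L=box(-.021,-.07,.124+.08); print(s,row(L,tool(0,s)).tolist())
E
```

```text
[[-0.     0.93  -0.367]
 [-0.001 -0.367 -0.93 ]
 [-1.     0.     0.001]]
[0.52722661 0.09747131 0.128     ] [ 0.54630301 -0.00577641  0.124     ] [0.48678623 0.00182313 0.094     ]
1 [-0.0101, 0.5103, 0.4795, -1.8196, 0.001, 0.001]
-1 [-0.0101, 0.5103, 0.4795, 1.322, 0.0009, -0.001]
```

```bash
python3 -m crank '[[-0.04,0.05,0.05,0.13,0,0,1],[-0.04,0.1,0.1,0.26,0,0,1],[-0.04,0.14,0.14,0.39,0,0,1],[-0.04,0.18,0.18,0.52,0,0,1],[-0.04,0.22,0.21,0.65,0,0,0.8],[-0.04,0.27,0.25,0.78,0,0,0.7],[-0.04,0.31,0.29,0.91,0,0,0.6],[-0.04,0.35,0.33,1.04,0,0,0.6],[-0.04,0.4,0.38,1.17,0,0,0.6],[-0.04,0.44,0.42,1.322,0,0,0.6]]' 10; python3 - <<'E'
from h import *
L=box(-.021,-.07,.124+.06); print(cur()[1].round(3),row(L,tool(0,-1)).tolist())
E
```

```text
t: 1.4
eef_pos: [0.5024, 0.0759, 0.2342]
ee_rot: [-2.39, 1.57, 0.621]
force: [0.3, 0.6, 0.1]
width: 0.0528
[[ 0.    -0.131 -0.991]
 [ 0.    -0.991  0.131]
 [-1.    -0.    -0.   ]] [0.0502, 0.0753, -0.0542, -0.0042, -0.0004, 0.0004]
```

```bash
python3 -m crank '[[0,0.04,-0.028,0,0,0,0.6],[0.02,0.0753,-0.0542,-0.004,0,0,0.6],[0.05,0.0753,-0.0542,-0.004,0,0,0.6],[0.05,0.0753,-0.0542,-0.004,0,0,0.6]]'; python3 - <<'E'
from h import *
for n in ['side','scene','wrist']: snap(n,n+'1')
a=load('scene1')['pixels'][150:300,190:340];b=load('side1')['pixels'][130:280,220:370]
cv2.imwrite('pics/z1.png',np.hstack([cv2.resize(q,(400,400),interpolation=2) for q in(a,b)])[:,:,::-1])
E
```

```text
t: 1.9
eef_pos: [0.5445, -0.0047, 0.1817]
ee_rot: [0.343, 1.566, -2.924]
force: [-0.4, -0.1, 1.2]
width: 0.0525
```

View pics/z1.png

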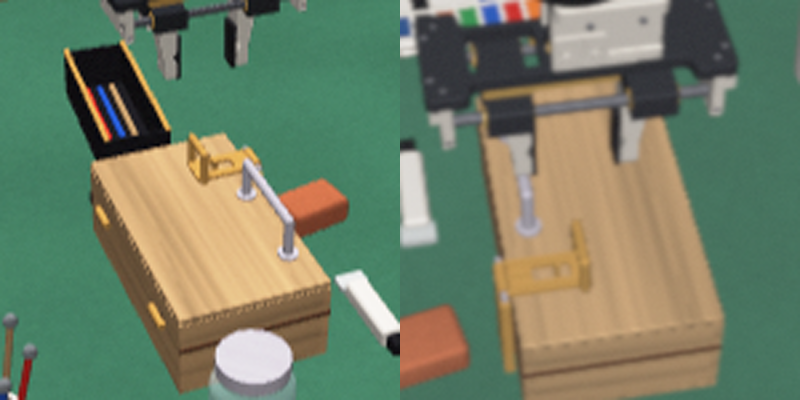

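View pics/wrist1.png

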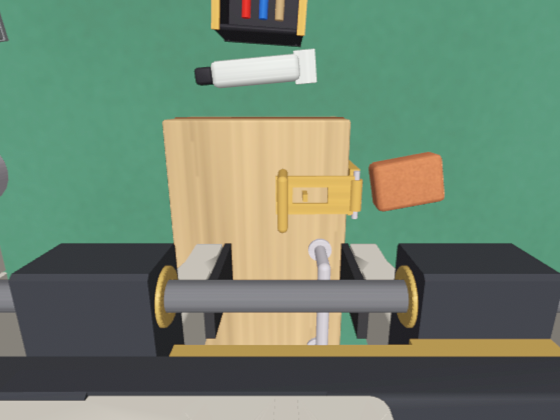

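```bash
python3 - <<'E'
from h import *
d=load('wrist1')
def inb(P): q=P-B0; return [round(float(q@BX),4),round(float(q@BY),4)]
for u,v,z in [(283,172,.124),(283,230,.124),(166,120,.09),(350,120,.09),(318,250,.09),(351,190,.094)]: print(inb(onz(d,u,v,z)))
print(proj(d,box(-.021,-.07,.124)),proj(d,box(.075,-.13,.09)))
E
```

```text
[-0.0188, -0.0961]
[-0.0189, -0.0515]
[0.074, -0.1309]
[-0.0713, -0.1317]
[-0.0494, -0.0207]
[-0.0745, -0.0758]
[285.90061716 206.66221444] [164.84414077 121.11890145]
```

```bash
python3 - <<'E'
from h import *
print(row(box(-.0205,-.071,.112),tool(0,-1)).tolist())
E
```

```text
[0.0733, 0.0036, -0.0002, 0.005, -0.0015, 0.0002]
```

```bash
python3 -m crank '[[0.04,0.0036,0,0.005,0,0,0.6],[0.073,0.0036,0,0.005,0,0,0.6],[0.073,0.0036,0,0.005,0,0,0.6],[0.073,0.0036,0,0.005,0,0,0.3],[0.073,0.0036,0,0.005,0,0,0],[0.073,0.0036,0,0.005,0,0,0],[0.073,0.0036,0,0.005,0,0,0]]' 5;python3 -m crank '[[0,0,0,0,0,0,0]]' 5; python3 - <<'E'
from h import *
for n in ['side','scene','wrist']: snap(n,n+'2')
a=load('scene2')['pixels'][150:300,190:340];b=load('side2')['pixels'][130:280,220:370]
cv2.imwrite('pics/z2.png',np.hstack([cv2.resize(q,(400,400),interpolation=2) for q in(a,b)])[:,:,::-1])
E
```

```text
t: 2.92
eef_pos: [0.546, -0.0073, 0.1115]
ee_rot: [-2.698, 1.57, 0.315]
force: [-0.6, 0.2, 0.5]
width: 0.0183
t: 3.05
eef_pos: [0.5458, -0.0074, 0.1111]
ee_rot: [-2.732, 1.571, 0.281]
force: [-0.1, 0.5, 0.9]
width: 0.0078
```

View pics/z2.png

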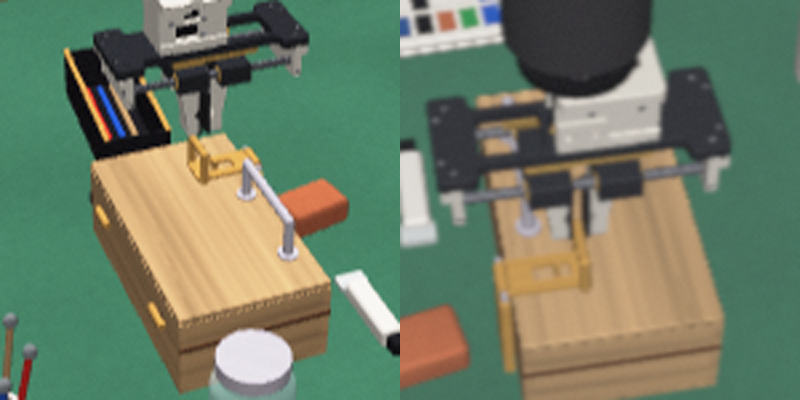

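```bash
python3 - <<'E'
from h import *
print(get_state()['width'],get_state()['eef_pos'])
for n in ['scene2','side2','wrist2']:
    d=load(n); print(n,proj(d,cur()[0]),proj(d,box(-.021,-.07,.124)))
E
```

```text
0.0014265387436354145 [ 0.54573801 -0.00738617  0.11094601]
scene2 [264.01715674 208.65338618] [264.14399019 205.03498172]
side2 [286.99233482 225.66232257] [287.01583313 220.80670246]
wrist2 [286.22337034 239.34420842] [285.60117679 251.04099958]
```

View pics/wrist2.png

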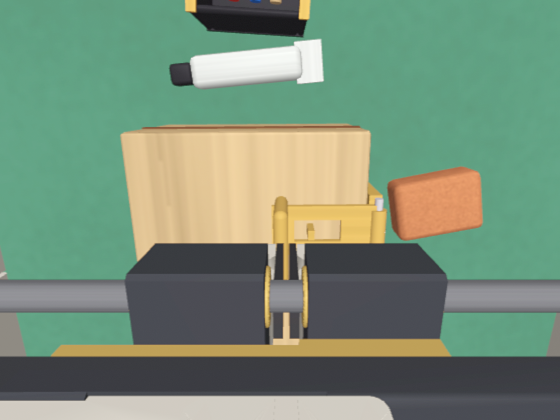

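View pics/scene2.png

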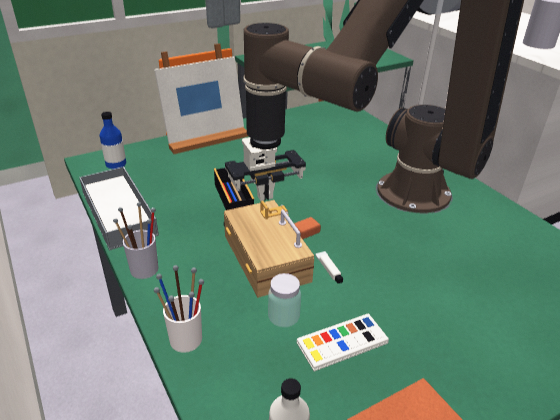

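```bash
python3 - <<'E'
from h import *
for n in ['side','scene']: snap(n,n+'3')
a=load('scene3')['pixels'][160:230,230:300];b=load('side3')['pixels'][180:250,250:320]
cv2.imwrite('pics/z3.png',np.hstack([cv2.resize(q,(400,400),interpolation=2) for q in(a,b)])[:,:,::-1])
E
```

```text
(no output)
```

View pics/z3.png

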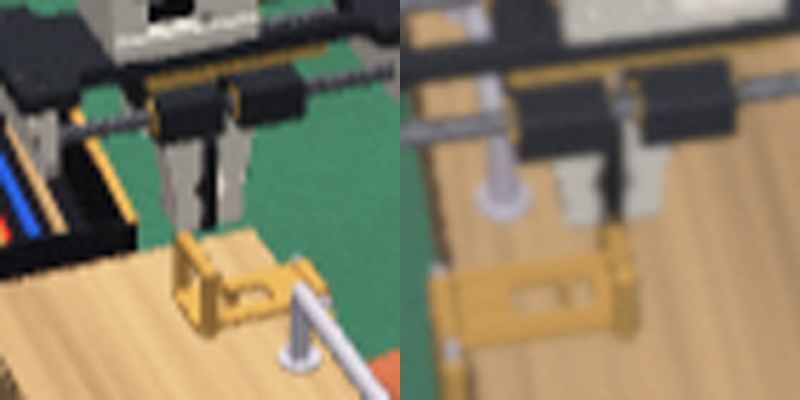

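```bash
python3 - <<'E'
from loc import tri
from h import *
print('---')
def inb(P): q=P-B0; return [round(float(q@BX),4),round(float(q@BY),4),P[2]]
for a,b in [((265.9,199.9),(286.8,218.8)),((262.4,202),(289.4,225)),((267.1,207.3),(287.1,220.3))]:
    t=tri(a,b); print(t,inb(t[0]))
print(cur()[0],inb(cur()[0]))
E
```

```text
scene0 [[0.5197, 0.2003], [0.6658, 0.1833], [0.6325, -0.071], [0.4874, -0.0558]] [np.float64(0.1471), np.float64(0.2565), np.float64(0.1459), np.float64(0.2581)]
[0.57633505 0.0642159 ] -0.12361632860148479
resid [[-0.0018, 0.0021], [0.001, 0.0007], [0.0023, -0.003], [-0.0015, 0.0002]]
side0 [[0.5204, 0.197], [0.6654, 0.1781], [0.6329, -0.0803], [0.486, -0.0608]] [np.float64(0.1462), np.float64(0.2605), np.float64(0.1482), np.float64(0.26)]
[0.5761716  0.05849905] -0.1293143490842382
resid [[-0.0018, 0.0001], [0.0019, -0.0004], [0.0009, 0.0002], [-0.001, 0.0]]
(array([0.5198093 , 0.19890314, 0.08868735]), np.float64(0.001965344444881906))
(array([0.66548723, 0.18079023, 0.08771946]), np.float64(0.0017797638878969879))
(array([ 0.63223524, -0.07698984,  0.08614127]), np.float64(0.004235155180625869))
(array([ 0.48600671, -0.05893458,  0.08757125]), np.float64(0.0008577142956040599))
handle near end/right end (array([0.5336037 , 0.14526218, 0.13166043]), np.float64(0.0010440397822921983)) (array([0.52188201, 0.04823138, 0.12891221]), np.float64(0.0010923408119698512))
loop (array([ 0.54953332, -0.00249419,  0.14061963]), np.float64(0.00691387106030429)) (array([ 0.54281041, -0.0113786 ,  0.11391274]), np.float64(0.014797228909887255))
---
(array([ 0.54204393, -0.00943799,  0.13667648]), np.float64(0.005258046680073443)) [-0.0248, -0.0742, np.float64(0.1366764818079344)]
(array([ 0.54616171, -0.01820768,  0.12609803]), np.float64(0.0021814627787398195)) [-0.0196, -0.0823, np.float64(0.12609802584525748)]
(array([0.5447749 , 0.00063151, 0.11955012]), np.float64(0.007119637525448932)) [-0.0233, -0.0638, np.float64(0.11955011965073536)]
[ 0.54571775 -0.0073952   0.11089754] [-0.0214, -0.0717, np.float64(0.11089754243069513)]
```

```bash
python3 -m crank '[[-0.005,0,0,0,0,0,0.4],[-0.005,0,0,0,0,0,0.4],[-0.005,0,0,0,0,0,0.4],[-0.005,0,0,0,0,0,0.4],[0.005,0,0,0,0,0,0.4],[0.01,0,0,0,0,0,0.4]]' 5; python3 - <<'E'
from h import *
for n in ['side','scene']: snap(n,n+'4')
a=load('scene4')['pixels'][160:230,230:300];b=load('side4')['pixels'][180:250,250:320]
cv2.imwrite('pics/z4.png',np.hstack([cv2.resize(q,(400,400),interpolation=2) for q in(a,b)])[:,:,::-1])
s=get_state();print(s['width'],s['eef_pos'],s['force'])
E
```

```text
t: 4.05
eef_pos: [0.5452, -0.0075, 0.0999]
ee_rot: [0.3, 1.57, -2.97]
force: [0.2, -0.1, 0.7]
width: 0.0349
0.03496098588746664 [ 0.54508782 -0.00753224  0.09986948] [-0.10116122  0.37031144  1.5949306 ]
```

View pics/z4.png

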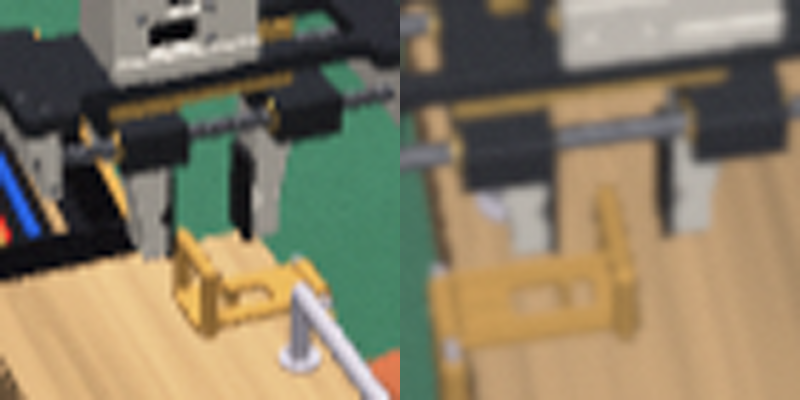

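```bash
python3 - <<'E' | sed 1,/---/d
from loc import tri
from h import *
print('---')
def inb(P): q=P-B0; return [round(float(q@BX),4),round(float(q@BY),4),P[2]]
S=lambda x,y:(230+x*.175,160+y*.175)
T=lambda x,y:(250+(x-400)*.175,180+y*.175)
for a,b in [((207,248),(610,243)),((150,258),(688,235)),((265,238),(532,252)),((185,238),(625,258)),((212,270),(607,190))]:
    t=tri(S(*a),T(*b)); print(t[1],inb(t[0]))
for n in('scene4','side4'): d=load(n);print(proj(d,box(-.021,-.07,.124)),proj(d,box(-.021,-.088,.124)),proj(d,box(-.021,-.052,.124)))
E
```

```text
0.006099934090790106 [-0.0253, -0.074, np.float64(0.12525402019106208)]
0.004860797094714997 [0.002, -0.0755, np.float64(0.12539584092156114)]
0.008263375854398571 [-0.053, -0.0725, np.float64(0.12492341666405643)]
0.002220161058619089 [-0.0198, -0.0831, np.float64(0.1266718493024328)]
0.0031142720266090374 [-0.0212, -0.0531, np.float64(0.12757477581154453)]
[264.14399019 205.03498172] [261.74379323 201.46964986] [266.59228889 208.67176551]
[287.01583313 220.80670246] [288.6182623  227.94684582] [285.4510538  213.83432017]
```

```bash
python3 -m crank '[[0.006,-0.004,-0.003,0,0,0,0.4],[0.012,-0.004,-0.003,0,0,0,0.4],[0.012,-0.004,-0.003,0,0,0,0.1],[0.012,-0.004,-0.003,0,0,0,0],[0.012,-0.004,-0.003,0,0,0,0],[0.012,-0.004,-0.003,0,0,0,0]]' 5; python3 - <<'E'
from h import *
for n in ['side','scene']: snap(n,n+'5')
a=load('scene5')['pixels'][160:230,230:300];b=load('side5')['pixels'][180:250,250:320]
cv2.imwrite('pics/z5.png',np.hstack([cv2.resize(q,(400,400),interpolation=2) for q in(a,b)])[:,:,::-1])
s=get_state();print(s['width'],s['eef_pos'],s['force'])
E
```

```text
t: 4.9
eef_pos: [0.5493, -0.0038, 0.0892]
ee_rot: [-2.699, 1.57, 0.315]
force: [-0.0, 1.1, 1.7]
width: 0.0076
0.007423905006731826 [ 0.54930887 -0.00376525  0.08915248] [-0.86050226  0.58601736  0.54910102]
```

View pics/z5.png

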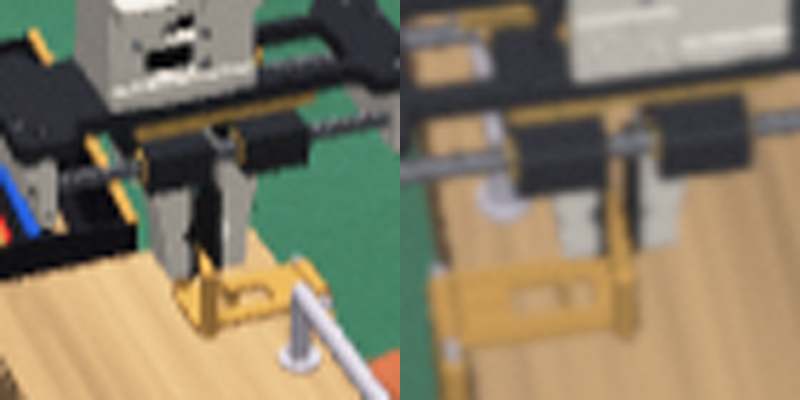

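```bash
python3 -m crank '[[-0.0076,0,0.0044,0,0,0,0],[-0.0146,0,0.0098,0,0,0,0],[-0.0207,0,0.016,0,0,0,0],[-0.026,0,0.0231,0,0,0,0],[-0.0304,0,0.0307,0,0,0,0],[-0.0337,0,0.0388,0,0,0,0],[-0.0337,0,0.0388,0,0,0,0]]' 5; python3 - <<'E'
from h import *
for n in ['side','scene']: snap(n,n+'6')
a=load('scene6')['pixels'][150:220,230:300];b=load('side6')['pixels'][170:240,240:310]
cv2.imwrite('pics/z6.png',np.hstack([cv2.resize(q,(400,400),interpolation=2) for q in(a,b)])[:,:,::-1])
s=get_state();print(s['width'],s['eef_pos'],s['force'])
E
```

```text
t: 5.88
eef_pos: [0.5101, 0.0013, 0.123]
ee_rot: [-1.865, 1.571, 1.149]
force: [0.5, -1.1, 4.5]
width: 0.0077
0.007934407874367182 [0.51070585 0.00120801 0.12277742] [ 0.9978181  -1.23692082  4.74764874]
```

View pics/z6.png

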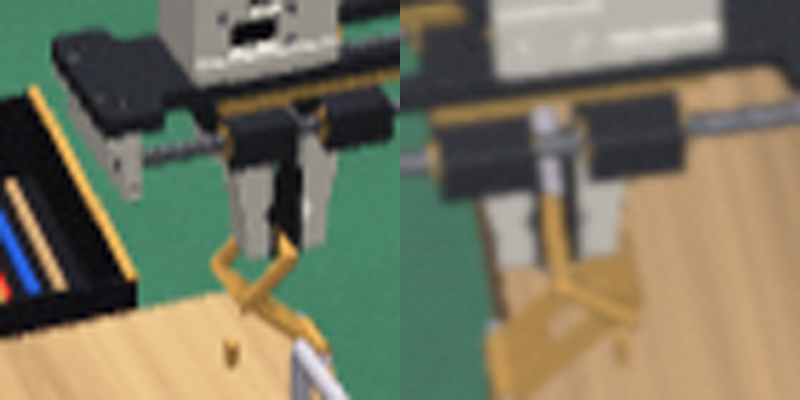

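```bash
python3 -m crank '[[-0.0022,0,0.0085,0,0,0,0],[-0.0033,0,0.0172,0,0,0,0],[-0.0032,0,0.026,0,0,0,0],[-0.002,0,0.0347,0,0,0,0],[-0.0006,0,0.0404,0,0,0,0],[-0.0006,0,0.0404,0,0,0,0]]' 5; python3 - <<'E'
from h import *
for n in ['side','scene']: snap(n,n+'7')
a=load('scene7')['pixels'][150:220,230:300];b=load('side7')['pixels'][170:240,230:300]
cv2.imwrite('pics/z7.png',np.hstack([cv2.resize(q,(400,400),interpolation=2) for q in(a,b)])[:,:,::-1])
s=get_state();print(s['width'],s['eef_pos'],s['force'])
E
```

```text
t: 6.72
eef_pos: [0.47, 0.0063, 0.1231]
ee_rot: [0.384, 1.57, -2.885]
force: [-0.2, -1.7, 0.8]
width: 0.0079
0.007790898392951532 [0.47055724 0.00624152 0.12325844] [ 0.29881068 -0.96865884  0.98447078]
```

View pics/z7.png

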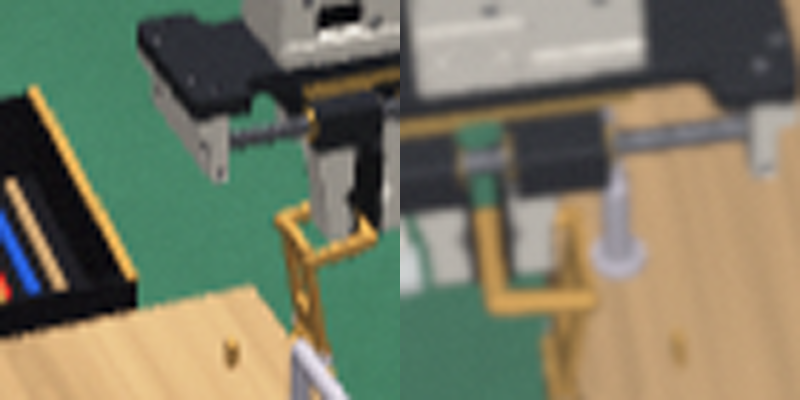

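```bash
python3 -m crank '[[0.0019,0,0.0055,0,0,0,0],[0.0043,0,0.0108,0,0,0,0],[0.0072,0,0.016,0,0,0,0],[0.0104,0,0.0208,0,0,0,0],[0.0104,0,0.0208,0,0,0,0.23],[0.0104,0,0.0208,0,0,0,0.23],[0.0104,0,0.0235,0,0,0,0.23],[-0.005,0,0.028,0,0,0,0.23],[-0.025,0,0.028,0,0,0,0.23],[-0.06,0,0.028,0,0,0,0.23]]' 5; python3 - <<'E'
from h import *
for n in ['side','scene']: snap(n,n+'8')
a=load('scene8')['pixels'][150:250,230:330];b=load('side8')['pixels'][160:260,220:320]
cv2.imwrite('pics/z8.png',np.hstack([cv2.resize(q,(400,400),interpolation=2) for q in(a,b)])[:,:,::-1])
s=get_state();print(s['width'],s['eef_pos'],s['force'])
E
```

```text
t: 8.07
eef_pos: [0.4421, 0.0098, 0.1832]
ee_rot: [0.403, 1.569, -2.867]
force: [0.8, 0.3, -0.7]
width: 0.0202
0.02035065998188869 [0.44521851 0.01060402 0.18682557] [-0.57551655  0.55207194 -0.03422151]
```

View pics/z8.png

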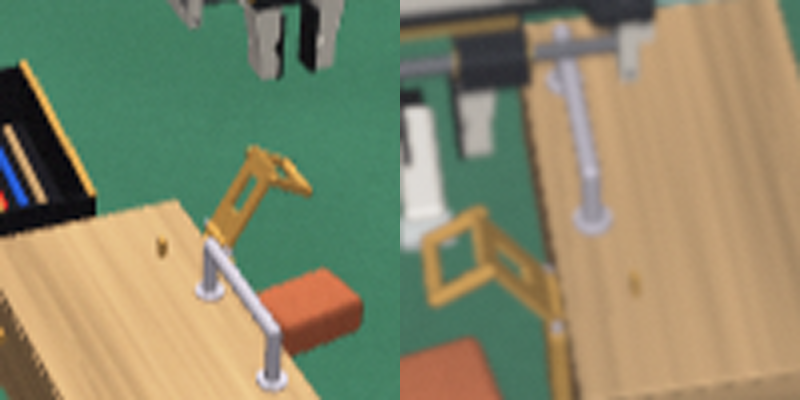

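```bash
python3 - <<'E'
from h import *
print(row(box(-.0505,.03,.16),tool(0,-1)).tolist(),row(box(-.0505,.03,.088),tool(0,-1)).tolist())
E
```

```text
[0.0275, -0.0965, -0.0726, -0.0004, -0.0058, 0.0025] [0.0995, -0.0963, -0.0722, -0.0004, -0.0058, 0.0025]
```

```bash
python3 -m crank '[[0,-0.04,-0.03,0,0,0,0.4],[0,-0.08,-0.06,0,-0.003,0.001,0.6],[0.0,-0.0965,-0.0726,0,-0.006,0.002,0.6],[0.0275,-0.0965,-0.0726,0,-0.006,0.002,0.6],[0.0275,-0.0965,-0.0726,0,-0.006,0.002,0.6]]' 5; python3 - <<'E'
from h import *
for n in ['side','scene','wrist']: snap(n,n+'9')
a=load('scene9')['pixels'][160:280,220:340];b=load('side9')['pixels'][120:240,220:340]
cv2.imwrite('pics/z9.png',np.hstack([cv2.resize(q,(400,400),interpolation=2) for q in(a,b)])[:,:,::-1])
s=get_state();print(s['width'],s['eef_pos'],s['force'])
print(row(box(-.0505,.03,.088),tool(0,-1)).tolist())
E
```

```text
t: 8.8
eef_pos: [0.5255, 0.0957, 0.1536]
ee_rot: [0.41, 1.56, -2.86]
force: [0.2, 0.2, 0.4]
width: 0.0523
0.0525901783110595 [0.52750763 0.09614631 0.15670595] [-0.50042793  0.13257184  0.75210307]
[0.0687, -0.0014, -0.0024, -0.001, 0.0051, -0.0018]
```

View pics/z9.png

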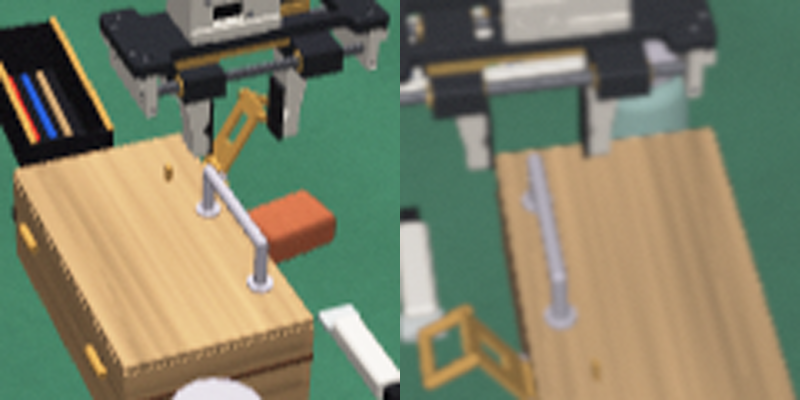

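View pics/wrist9.png

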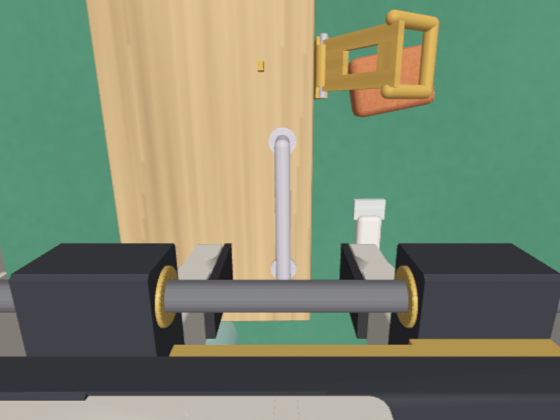

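```bash
python3 - <<'E'
from h import *
d=load('wrist9'); 
for y in(-.02,.03,.08): print(proj(d,box(-.053,y,.128)))
p,R=cur()
for b in(0,.02,.04): print(b,proj(d,p-R[:,0]*b))
E
```

```text
[286.00246055 149.4056098 ]
[286.00295775 225.76733674]
[286.00339984 293.66648127]
0 [285.57201062 240.03971393]
0.02 [285.59484391 254.19122758]
0.04 [285.62301326 271.64989401]
```

```bash
python3 -m crank '[[0.035,-0.001,-0.002,0,0.004,-0.001,0.6],[0.0687,-0.001,-0.002,0,0.004,-0.001,0.6],[0.0687,-0.001,-0.002,0,0.004,-0.001,0.6]]' 20; python3 - <<'E'
from h import *
for n in ['side','scene']: snap(n,n+'10')
a=load('scene10')['pixels'][160:280,220:340];b=load('side10')['pixels'][120:240,220:340]
cv2.imwrite('pics/z10.png',np.hstack([cv2.resize(q,(400,400),interpolation=2) for q in(a,b)])[:,:,::-1])
s=get_state();print(s['width'],s['eef_pos'],s['force'])
E
```

```text
t: 9.32
eef_pos: [0.5277, 0.0962, 0.0862]
ee_rot: [0.552, 1.565, -2.718]
force: [0.8, 0.1, 0.3]
width: 0.0528
0.05238714897722824 [0.52985981 0.09714813 0.08869102] [ 0.04272699 -0.09203204 -0.16936637]
```

View pics/z10.png

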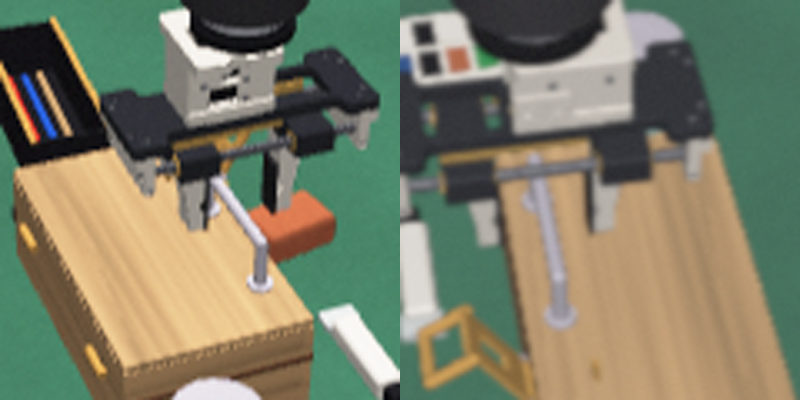

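```bash
python3 - <<'E' | sed 1,/---/d
from loc import tri
from h import *
print('---')
def inb(P): q=P-B0; return [round(float(q@BX),4),round(float(q@BY),4),P[2]]
for a,b in [((279.1,228.4),(280,189.9)),((301.6,223),(246.1,193.5))]:
    t=tri(a,b); print(t[1],inb(t[0]))
E
```

```text
0.0057516965494900305 [-0.0222, 0.0249, np.float64(0.112488365930426)]
0.0022714681069446597 [-0.0896, 0.0251, np.float64(0.11275767439993167)]
```

```bash
python3 -m crank '[[0,0,0,0,0,0,0.3],[0,0,0,0,0,0,0.1],[0,0,0,0,0,0,0],[0,0,0,0,0,0,0],[0,0,0,0,0,0,0],[0,0,0,0,0,0,0]]' 25; python3 - <<'E'
from h import *
for n in ['side','scene']: snap(n,n+'11')
a=load('scene11')['pixels'][160:280,220:340];b=load('side11')['pixels'][120:240,220:340]
cv2.imwrite('pics/z11.png',np.hstack([cv2.resize(q,(400,400),interpolation=2) for q in(a,b)])[:,:,::-1])
s=get_state();print(s['width'],s['eef_pos'],s['force']); print(cur()[1].round(4))
E
```

```text
t: 10.18
eef_pos: [0.5293, 0.097, 0.0871]
ee_rot: [0.588, 1.569, -2.681]
force: [1.9, -0.4, -0.3]
width: 0.0088
0.009244181437268916 [0.52929329 0.0970241  0.0871087 ] [ 3.08880543 -1.13542939 -0.3868163 ]
[[-1.600e-03 -1.275e-01 -9.918e-01]
 [-8.000e-04 -9.918e-01  1.275e-01]
 [-1.000e+00  1.000e-03  1.500e-03]]
```

View pics/z11.png

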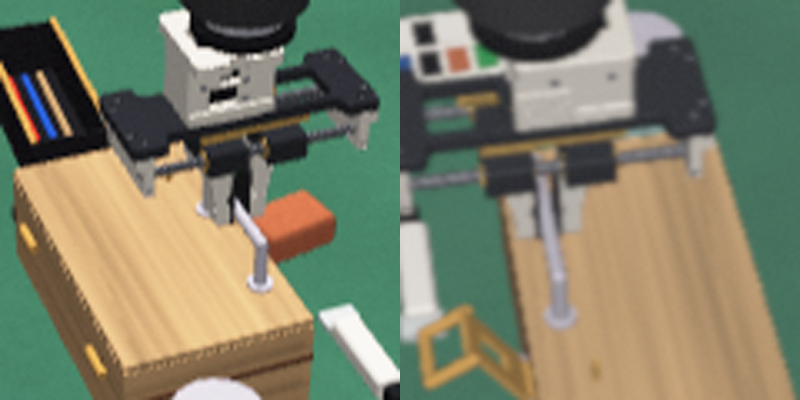

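```bash
python3 - <<'E'
import numpy as np
P=lambda a:np.array([-.14735*np.cos(a+.5183),.14735*np.sin(a+.5183)])
for a0,L in [(0,np.arange(.04,.42,.04)),(.4,np.arange(.46,1.01,.06)),(1.0,[1.04,1.08,1.12,1.16,1.2,1.23])]:
  print([[round(float(-(P(a)-P(a0))[1]),4),round(float(-(P(a)-P(a0))[0]),4)] for a in L])
E
```

```text
[[-0.0051, -0.003], [-0.01, -0.0062], [-0.0148, -0.0097], [-0.0195, -0.0133], [-0.024, -0.0171], [-0.0283, -0.021], [-0.0325, -0.0252], [-0.0366, -0.0295], [-0.0404, -0.0339], [-0.0441, -0.0385]]
[[-0.0052, -0.0072], [-0.0099, -0.0147], [-0.0141, -0.0224], [-0.0179, -0.0304], [-0.0212, -0.0386], [-0.024, -0.047], [-0.0263, -0.0555], [-0.0281, -0.0642], [-0.0293, -0.0729], [-0.0301, -0.0817]]
[[-0.0002, -0.0059], [-0.0001, -0.0118], [0.0001, -0.0177], [0.0006, -0.0235], [0.0014, -0.0294], [0.0021, -0.0337]]
```

```bash
python3 -m crank '[[-0.0051,0,-0.003,0,0,0,0],[-0.01,0,-0.0062,0,0,0,0],[-0.0148,0,-0.0097,0,0,0,0],[-0.0195,0,-0.0133,0,0,0,0],[-0.024,0,-0.0171,0,0,0,0],[-0.0283,0,-0.021,0,0,0,0],[-0.0325,0,-0.0252,0,0,0,0],[-0.0366,0,-0.0295,0,0,0,0],[-0.0404,0,-0.0339,0,0,0,0],[-0.0441,0,-0.0385,0,0,0,0]]' 25; python3 - <<'E'
from h import *
for n in ['side','scene']: snap(n,n+'12')
a=load('scene12')['pixels'][160:280,220:340];b=load('side12')['pixels'][120:240,220:340]
cv2.imwrite('pics/z12.png',np.hstack([cv2.resize(q,(400,400),interpolation=2) for q in(a,b)])[:,:,::-1])
s=get_state();print(s['width'],s['eef_pos'],s['force'],s['moment'])
E
```

```text
t: 11.52
eef_pos: [0.5664, 0.0923, 0.1319]
ee_rot: [0.272, 1.567, -2.997]
force: [-6.0, 4.3, 4.2]
width: 0.0089
0.009003442031412151 [0.56703888 0.09220164 0.13222333] [-6.89639307  3.73256428  6.04132143] [ 1.40191059  2.5451489  -0.00366606]
```

View pics/z12.png

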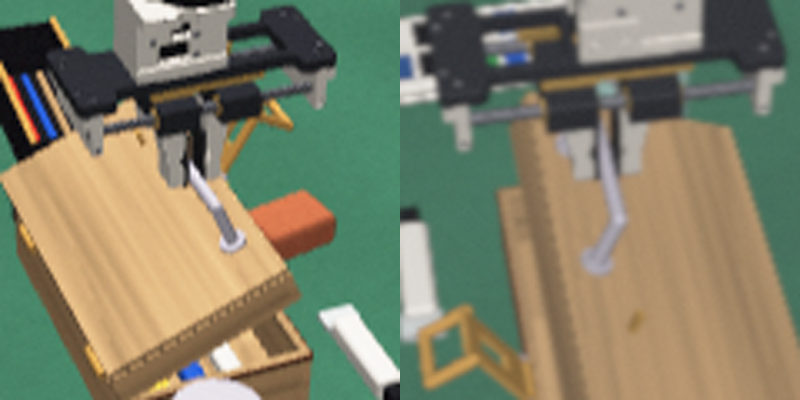

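```bash
python3 -m crank '[[-0.0052,0,-0.0072,0,0,0,0],[-0.0099,0,-0.0147,0,0,0,0],[-0.0141,0,-0.0224,0,0,0,0],[-0.0179,0,-0.0304,0,0,0,0],[-0.0212,0,-0.0386,0,0,0,0],[-0.024,0,-0.047,0,0,0,0],[-0.0263,0,-0.0555,0,0,0,0],[-0.0281,0,-0.0642,0,0,0,0],[-0.0293,0,-0.0729,0,0,0,0],[-0.0301,0,-0.0817,0,0,0,0]]' 25; python3 - <<'E'
from h import *
for n in ['side','scene']: snap(n,n+'13')
a=load('scene13')['pixels'][140:280,200:340];b=load('side13')['pixels'][100:240,220:360]
cv2.imwrite('pics/z13.png',np.hstack([cv2.resize(q,(400,400),interpolation=2) for q in(a,b)])[:,:,::-1])
s=get_state();print(s['width'],s['eef_pos'],s['force'],s['moment'])
E
```

```text
t: 12.88
eef_pos: [0.649, 0.0818, 0.1608]
ee_rot: [0.382, 1.569, -2.888]
force: [-1.1, 2.9, 1.9]
width: 0.0087
0.009121586919194775 [0.64950333 0.08172627 0.16080721] [-1.31631045  2.82696563  3.38841563] [1.09437097 0.46684577 0.05876889]
```

View pics/z13.png

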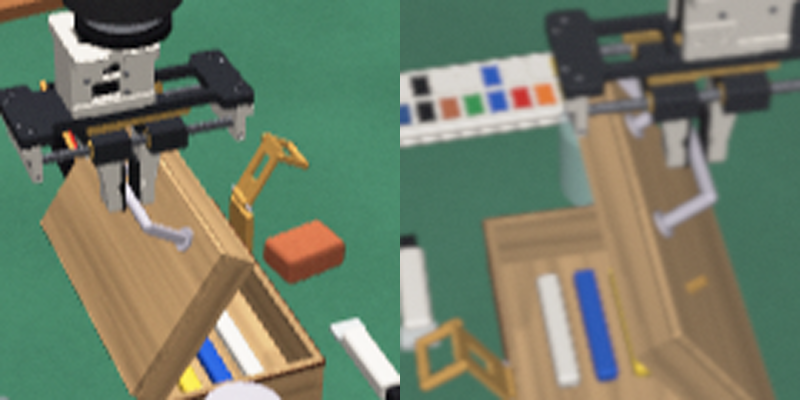

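```bash
python3 -m crank '[[-0.0002,0,-0.0059,0,0,0,0],[-0.0001,0,-0.0118,0,0,0,0],[0.0001,0,-0.0177,0,0,0,0],[0.0006,0,-0.0235,0,0,0,0],[0.0014,0,-0.0294,0,0,0,0],[0.0021,0,-0.0337,0,0,0,0],[0.0021,0,-0.0337,0,0,0,0],[0.0021,0,-0.0337,0,0,0,0]]' 25; python3 - <<'E'
from h import *
for n in ['side','scene']: snap(n,n+'14')
a=load('scene14')['pixels'][140:280,200:340];b=load('side14')['pixels'][100:240,220:360]
cv2.imwrite('pics/z14.png',np.hstack([cv2.resize(q,(400,400),interpolation=2) for q in(a,b)])[:,:,::-1])
s=get_state();print(s['width'],s['eef_pos'],s['force'],s['moment'])
q=s['eef_pos']-np.array([.5293,.0970,.0871]);dx=q@BX;dz=q[2];print(dx,dz,q@BY,np.arctan2(.073+dz,-(-.128+dx))-.5183,np.hypot(.073+dz,-.128+dx))
E
```

```text
t: 13.98
eef_pos: [0.6816, 0.0774, 0.1587]
ee_rot: [0.449, 1.568, -2.82]
force: [-1.0, 2.8, 0.5]
width: 0.0091
0.009446505573940028 [0.68147071 0.0773802  0.15871911] [-0.24026779  1.31204157 -0.97153253] [0.88981145 0.26023681 0.06815178]
0.15343019645149786 0.07161911090494087 -0.00018801675270068953 1.2265594113079017 0.14683794513169054
```

View pics/z14.png

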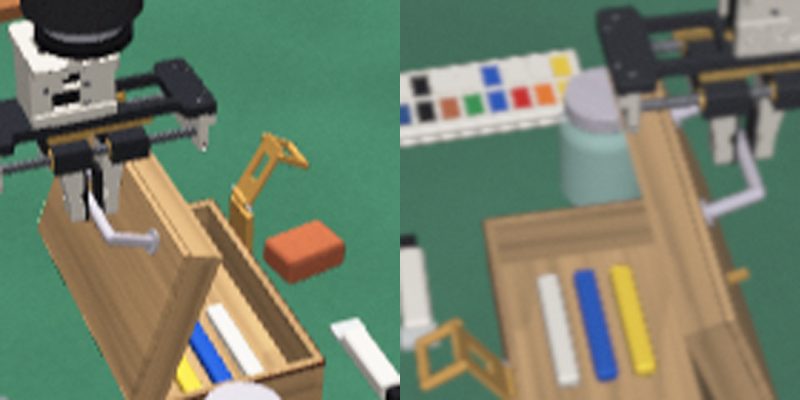

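View pics/side14.png

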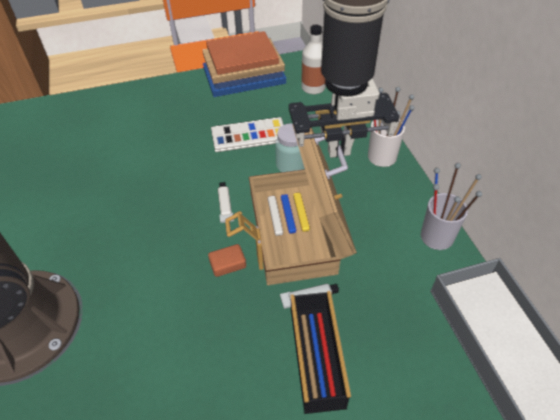

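View pics/scene14.png

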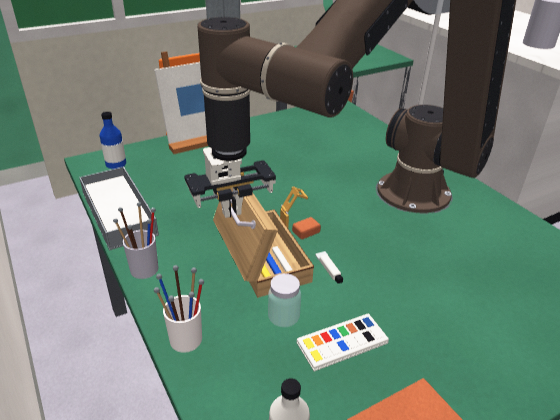

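```bash
python3 - <<'E'
from h import *
d=load('scene14');e=load('side14')
for al in(1.13,1.18,1.23,1.28,1.33):
  pt=lambda a,h,y:box(.075-a*np.cos(al)+h*np.sin(al),y,.055+a*np.sin(al)+h*np.cos(al))
  print(al,[(((proj(d,pt(*q))-[200,140])*2.857).round().tolist()) for q in((.15,.035,.13),(.15,0,.13),(.128,.073,.08))],[((proj(e,pt(*q))-[220,100])*2.857+[400,0]).round().tolist() for q in((.128,.073,-.02),(.15,.035,.13),(.15,0,-.13))])
q=cv2.resize(d['pixels'][210:280,220:290],(560,560),interpolation=2);w=cv2.resize(e['pixels'][120:260,290:360],(280,560),interpolation=2)
cv2.imwrite('pics/z15.png',np.hstack([q,w[:, :240]])[:,:,::-1])
E
```

```text
1.13 [[200.0, 253.0], [237.0, 259.0], [126.0, 233.0]] [[736.0, 194.0], [630.0, 55.0], [659.0, 344.0]]
1.18 [[191.0, 254.0], [229.0, 258.0], [118.0, 236.0]] [[747.0, 193.0], [640.0, 52.0], [670.0, 340.0]]
1.23 [[182.0, 255.0], [221.0, 257.0], [109.0, 239.0]] [[757.0, 193.0], [650.0, 50.0], [681.0, 336.0]]
1.28 [[173.0, 256.0], [212.0, 257.0], [101.0, 242.0]] [[767.0, 193.0], [661.0, 48.0], [692.0, 332.0]]
1.33 [[163.0, 258.0], [204.0, 257.0], [92.0, 246.0]] [[777.0, 194.0], [671.0, 47.0], [704.0, 328.0]]
```

View pics/z15.png

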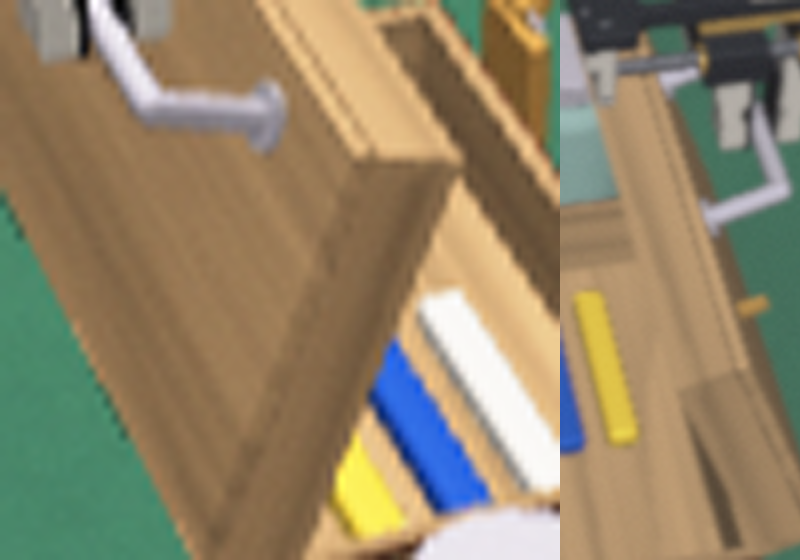

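```bash
python3 -m crank '[[0,0,0,0,0,0,0],[0,0,0,0,0,0,0],[0,0,0,0,0,0,0],[0,0,0,0,0,0,0]]' 25; python3 - <<'E'
from h import *
s=get_state();print(s['width'],s['eef_pos'],abs(s['qd']).max(),s['force'])
print(job_done())
E
```

```text
t: 14.58
eef_pos: [0.6816, 0.0774, 0.1587]
ee_rot: [0.447, 1.568, -2.822]
force: [-0.9, 2.5, 0.1]
width: 0.0091
0.009104854612244256 [0.68155371 0.07737655 0.15870091] 0.0015060402664868863 [-0.92545647  2.48473985  0.06122064]
the job is handed in; nothing more can be done
None
```

I swung the hasp over first: I gripped its loop, let it go at about 100°, and the pictures showed it lying back by itself. I then lifted the lid by its steel handle in one smooth arc to about 1.23 rad. I handed in at about 14.6 s with the lid still gripped at 25 N.

**Last checks**
- **Lid angle:** the tool's travel gives 1.227 rad. The pictures give about 1.21 to 1.265 rad, averaging about 1.24, so they scatter a little around the 1.23 target.
- **Stillness and force:** the arm was still (joint speeds under 0.002 rad/s). The wrist force was under 3 N, and 9 mm between the pads shows the handle still held.
- **Other things on the table:** in the last pictures I saw nothing else moved. I checked this by eye only.

**Missed grip and height error:** my first try for the loop closed above it without touching it. In the pictures the fingertips sat about 22 mm higher than the reported tool position. I corrected for that in both grasps and measured the lift as travel from the shut lid, so the error drops out of the lid angle.

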